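Slide the chopping board past its spring stop to uncover the gherkin pan

ROBOT

A 6-joint arm with a two-finger parallel gripper is mounted at the origin on the work surface. World frame = base frame: x ahead of the robot, y to its left, z up, the work surface at z = 0. Lengths are in mm, angles in degrees, forces in N, time in s.
With the tool pointing down it reaches from about 300 to 850 mm from the base axis. Payload 4.2 kg.
Tool frame: the origin (TCP) lies between the finger pads; the fingertips stand 14 mm ahead of it and the grasp point (between the pads) lies 5 mm behind it (env.finger_overhang is the distance from the TCP to the fingertips, in mm); z points along the fingers, y is the line along which they close (so a half turn about z gives the same grasp; the last joint's range is limited). The gripper opens to 91 mm and grips with 3 to 60 N. Pads are 32 mm wide; open, the fingers measure 118 mm over their backs; the gripper's body (76 mm by 178 mm) begins 60 mm behind the grasp point.
Start: joints at [-65.604, 18.312, 89.639, -0, 72.044, -1.146], TCP at [247.933, -518.817, 227.976] pointing down, gripper open.
Joint ranges: [-177.97, 177.97], [-48.28, 115.42], [12.27, 149.76], [-77.06, 257.06], [2.81, 150.46], [-146.56, 146.56]. Speed limits (degrees/s): [147.25, 147.25, 180, 180, 180, 180].

INTERFACE

Orientations are given as [roll, pitch, yaw] about the fixed x, y, z axes, in that order (R = Rz(yaw) Ry(pitch) Rx(roll)).
In Python, from workcell import status, cams, env, finder gives the robot as it stands.
- The arm moves only by the tool apply_moves, never from a script. Its argument "increments" is a list of rows, each a list of 7 numbers: the opening, from -1 (shut) to 1 (fully open), then the shift along the world's x, y, z in m, then the turn, a rotation vector about the world's x, y, z in degrees. In form: [[gripper, x, y, z, ax, ay, az], ...]. A call has 1 to 5 rows; each row shifts and turns the commanded pose from where the row before left it; what a row does not reach is not made up. A row lasts 1/12 s, in which the tool goes at most 41.7 mm and 7.16 degrees, less where a joint would pass 70% of its speed; a pose out of reach is approached as far as the arm can. A call with a gripper value outside its range is refused whole. The fingers move at their own pace and stop on an object; "newtons" is the grip in N (left out, the last holds). Time passes only in rows, so rows that do not move let the fingers close. It gives the time, the measured TCP pose, the force, the opening and the grip force at its end, in the units of the state.
- status.state(): the state, without advancing time (a new reading comes with each control period).
- cams.grab_frame(name): name is "scene" or "top" or "wrist"; returns a dict with "color" (480x640x3 uint8, red, green, blue), "intrinsics" (3x3 intrinsics, pixels), "R" (3x3) and "t" (3): a world point X has camera coordinates R X + t. Camera axes: x right, y down, z forward; pixel columns grow to the right and rows downward; lengths in mm; the calibration is good to about 2 mm. A picture is of the moment at which its call begins. There is no depth.
- env.job_done(): hands the job in; it is judged then, once.
Trained networks look in the newest picture that a camera, given by its name, has taken for a name from the list of things; names that differ only in an ending like _2 or _b are one class to them, and where a whole thing is asked for, a point or a joint stands for the part that bears it (a point fixed in the world has none). Each returns a list of dicts, best first, with "score" (0 to 1); they miss things now and then, are a little off and sometimes report something else, mostly with a low value. They report only what shows in the picture. A call takes as long as a camera call. They do not tell look-alikes from the thing itself.
- finder.boxes_of(query, camera): "rect" ([left, top, width, height] in pixels, round what is visible of it).
- finder.trace(query, camera): "pixels" (480x640 bool, what is visible of it) and "rect" ([left, top, width, height] in pixels, round what is visible of it).
The state is a dict: "time_s": time; "qpos": joint angles; "qvel": joint speeds; "effort": joint torques, N m; "ee_pos": TCP position; "ee_rot": TCP orientation; "force": force on the tool from outside, world axes, zero at the start; "torque": the same for the moment, N m; "gripper_width": finger opening in mm; "gripper_force": force on a finger pad.
Only numpy, scipy, OpenCV 4.12 (cv2) and the standard library are available. Lean on these libraries where they do the work, as an engineer would, in place of code of your own. Each camera call takes 0.05 s, during which the arm holds its last target. There are 200 camera calls.

TASK

The white board of the chopping station covers the pan of gherkins, and a red spring stop button standing in its finger slot locks it there. With a fingertip in the slot press the red button down and keep it down while you push the board along past it, off the gherkins and over the empty pan, until the button snaps up in the board's other slot and locks it there; then take the hand away. Only push the board, never lift it: the bowl and the knife ride along on it, the bowl upright, and everything else on the table stays where it is.

Things in the scene. Friction and masses are not known exactly. Their poses are not given: they have to be found in the camera images.
- station: Fixed steel frame, 472 (its y) x 232 (x) x 93 mm high; origin on the table under its centre. Two ledges along y, 85 mm above the table, carry the board between guide walls. Gherkin pan in the -y half, empty pan in the +y half. The board slides along y: its centre at y = -70 mm covers the gherkins, at +70 mm it is locked open. A steel plate lies under the slots' path, top 77 mm above the table.
- board: Loose white plastic board, 220 (x) x 300 (y) x 12 mm, about 0.75 kg, on the station's ledges; pushing it along takes roughly 4 to 12 N. Origin at the centre of its underside (85 mm above the table), axes parallel to the station's. Two finger slots go right through it near the -x edge, each 46 mm along y (the sliding direction) by 56 mm along x.
- slot_first (a point): Centre of the slot in which the button stands at the start, level with the board's top face (97 mm above the table); at x = -62, y = +70 mm in the board's frame.
- slot_second (a point): Centre of the other slot, in which the button must stand at the end, level with the board's top face; at x = -62, y = -70 mm in the board's frame.
- stop_top (a point): Centre of the flat top of the red stop button (upright cylinder, 36 mm in diameter), at x = -62, y = 0 mm in the station's frame. Up, its top is 94 mm above the table, 3 mm below the board's top face. It leaves about 5 mm of play along y at each side in a slot and stops the board otherwise.
- stop_button (a joint): How far the spring button is pressed, in m: 0 up, 0.014 fully down (top 80 mm above the table). About 1.5 N starts it, 3 N holds it fully down. Below 0.009 it blocks the board; past 0.009 the board slides over it. Once the board lies over it, it stays down at about 0.009 by itself; in a slot it springs up by itself.
- bowl: Loose small white bowl, 84 mm in diameter, 42 mm high, standing on the far part of the board; origin at the centre of its underside.
- knife: Loose paring knife, black handle, about 200 mm long and 12 mm high, lying on the board along y; origin on its underside near the middle.
- gherkin_jar: Loose jar of gherkins with a green cap, 86 mm in diameter, 135 mm high, beyond the far (+x) side of the station; origin at the centre of its underside.
- mayo_jar: Loose white jar with a blue cap, 82 mm in diameter, 135 mm high, beyond the far side of the station; origin at the centre of its underside.
- tin: Loose steel tin, 74 mm in diameter, 110 mm high, beyond the far side of the station; origin at the centre of its underside.
- tubs: Loose stack of three white tubs with red lids, 98 by 128 mm, 138 mm high, beyond the +y end of the station; origin at the centre of its underside.
- mug: Loose blue mug, 80 mm in diameter, 95 mm high, beyond the +y end of the station; origin at the centre of its underside.
- spatula: Loose spatula with a black handle, 280 mm long, lying on the table beyond the -y end of the station; origin under its middle.
Mind the look-alikes: they are no part of the job. Leave any green or pink look-alike of the bowl alone.

How it is judged:
By the outcome, as a careful person would: the job done as asked, in the order asked, and still so for the second after the job is handed in, with the robot touching nothing.
It also fails if it takes over 35 s, if anything falls off the work surface, if the arm or the gripper's body presses on something with over 40 N, if the wrist force passes 120 N, or if a joint passes its speed limit or range.

## Working session

There is one attempt and no reset: what is moved stays moved. The work goes in short steps, Python scripts to look and compute and a tool call to move; the robot and the scene stay as the last step left them, time stands still between calls to the robot, and variables do not carry over. Pictures are saved under pics/ and viewed, at most 10 in all, crops included, and the job is handed in when it is done.

Besides the shell and the picture viewer there is one more tool, called as a command line: name --pt "numbers of a row" for each row, then --argument value for the rest. apply_moves: Moves the arm, as the interface text tells. Its arguments: {"type":"object","properties":{"increments":{"type":"array","items":{"type":"array","items":{"type":"number"}}},"newtons":{"type":"number"}},"required":["increments"]}

```bash
mkdir -p pics; ls; cat > h.py <<'E'
import numpy as np,cv2
from workcell import status,cams,env,finder
def save(n,f,crop=None,s=1):
    im=f["color"][...,::-1]
    if crop: x,y,w,h=crop; im=im[y:y+h,x:x+w]
    cv2.imwrite("pics/"+n,cv2.resize(im,None,fx=s,fy=s,interpolation=cv2.INTER_CUBIC))
def back(f,u,v,z):
    K,R,t=[np.array(f[k],float) for k in("intrinsics","R","t")]
    c=-R.T@t; d=R.T@np.linalg.solve(K,[u,v,1]); return c+d*(z-c[2])/d[2]
def proj(f,X):
    K,R,t=[np.array(f[k],float) for k in("intrinsics","R","t")]
    p=K@(R@np.array(X,float)+t); return p[:2]/p[2]
E
python3 - <<'E'
from h import *
for c in("top","scene"):
    f=cams.grab_frame(c); save(c+".png",f)
    for q in("stop_top","board","bowl","knife","station"):
        for r in finder.trace(q,c)[:3]:
            m=r["pixels"]; v,u=np.nonzero(m)
            z={"stop_top":94,"board":97,"bowl":97,"knife":100,"station":93}[q]
            print(c,q,round(r["score"],2),r["rect"],u.mean().round(),v.mean().round(),back(f,u.mean(),v.mean(),z).round(1))
print(status.state())
E
```

```text
pics
top stop_top 0.67 [306.3, 255.1, 17.4, 15.0] 315.0 262.0 [509. -45.  94.]
top board 0.66 [279.1, 185.6, 143.4, 117.0] 348.0 244.0 [ 548.8 -120.8   97. ]
top bowl 0.87 [465.5, 261.4, 35.8, 36.8] 485.0 281.0 [ 457.  -434.1   97. ]
top bowl 0.84 [369.9, 203.8, 38.9, 39.2] 389.0 223.0 [ 598. -219.   97.]
top bowl 0.63 [370.6, 327.9, 31.6, 39.7] 384.0 347.0 [ 312.9 -196.9   97. ]
top knife 0.86 [295.2, 198.7, 78.3, 29.7] 334.0 215.0 [617.3 -90.1 100. ]
top station 0.56 [213.4, 168.8, 215.3, 139.3] 285.0 235.0 [574.6  25.   93. ]
top station 0.53 [279.0, 188.2, 141.6, 116.3] 348.0 244.0 [ 549.4 -121.4   93. ]
scene stop_top 0.72 [291.5, 220.9, 18.4, 11.8] 302.0 227.0 [517.7 -44.9  94. ]
scene board 0.95 [177.2, 208.8, 174.4, 78.4] 270.0 247.0 [ 570.8 -121.9   97. ]
scene board 0.38 [379.5, 271.8, 47.0, 79.1] 399.0 310.0 [809.8  24.4  97. ]
scene board 0.2 [171.2, 205.6, 276.3, 125.5] 340.0 261.0 [658.8 -15.1  97. ]
scene bowl 0.86 [73.1, 261.5, 45.1, 33.6] 96.0 278.0 [ 565.1 -425.6   97. ]
scene bowl 0.84 [196.7, 227.9, 47.2, 40.7] 221.0 248.0 [ 543.7 -210.9   97. ]
scene bowl 0.54 [2
[... 270 characters left out ...]
47.0 [ 535.5 -209.9   93. ]
{'time_s': 0.6, 'qpos': array([-6.56048484e+01,  1.83105547e+01,  8.96397090e+01,  4.68833845e-05,
        7.20435102e+01, -1.14559203e+00]), 'qvel': array([ 0.10813549, -0.07270902, -0.1221505 , -0.01846985, -0.0148376 ,
        0.02681681]), 'effort': array([-5.05339158e-04, -4.12125349e+01, -2.32134283e+01,  7.25928135e-02,
        3.77991633e-02, -1.98909117e-05]), 'ee_pos': array([ 247.920879  , -518.81770237,  227.98461137]), 'ee_rot': array([1.79993774e+02, 7.98872448e-05, 2.55407292e+01]), 'force': array([-0.40140438, -0.46728922, -0.26268513]), 'torque': array([0.05909636, 0.00128154, 0.01731025]), 'gripper_force': 0.0, 'gripper_width': 91.06674395350137}
```

View pics/top.png

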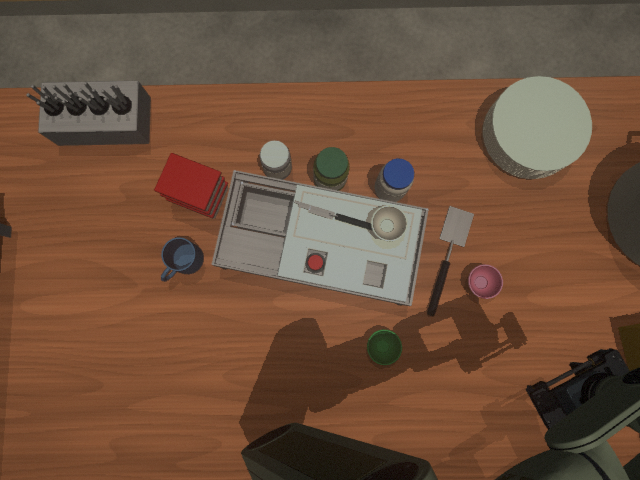

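View pics/scene.png

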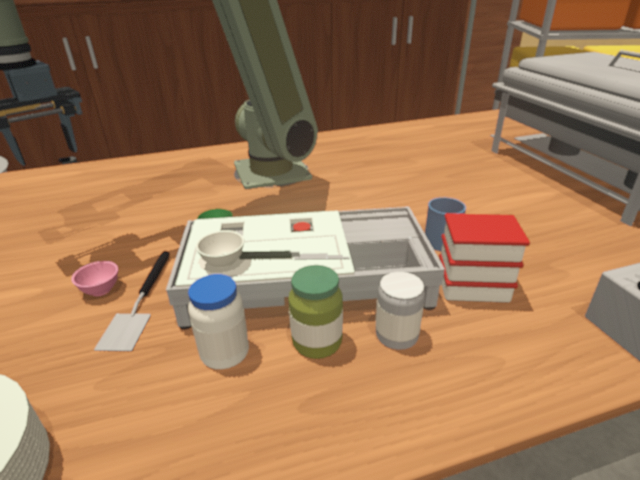

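The top view shows the red button at (316,262) in the first slot, the empty second slot at (375,273), the white bowl at (389,223) and the knife at (340,215). Things that could be mistaken for the button are the red tub lids at (190,183). The green bowl at (384,347) and the pink bowl at (485,282) are the bowl look-alikes. I choose the button in the white board, and next I refine its position.

```bash
python3 - <<'E'
from h import *
for c,roi in(("top",(295,240,40,45)),("scene",(280,210,40,30))):
    f=cams.grab_frame(c); x,y,w,h=roi
    p=f["color"][y:y+h,x:x+w].astype(int); m=(p[...,0]>120)&(p[...,0]>2*p[...,1])
    v,u=np.nonzero(m); print(c,m.sum(),back(f,u.mean()+x,v.mean()+y,94).round(1))
    print([proj(f,(510,-45,94)).round(1)])
    if c=="top":
        save("crop.png",f,(200,160,240,155),3.3)
        for q in ("board","station"):
            r=finder.trace(q,c)[0]; cs=cv2.findContours(r["pixels"].astype(np.uint8),0,2)[0]
            k=max(cs,key=cv2.contourArea)[:,0]
            P=np.array([back(f,*k_,97 if q=="board" else 93)[:2] for k_ in k],np.float32)
            print(q,cv2.minAreaRect(P))
E
```

```text
top 167 [509.5 -44.7  94. ]
[array([315.3, 261.5])]
board ((553.4324340820312, -126.85800170898438), (299.5620422363281, 219.60264587402344), 77.61942291259766)
station ((568.3348388671875, -57.4835205078125), (474.7100524902344, 238.61041259765625), 77.55367279052734)
scene 96 [512.7 -45.1  94. ]
[array([301. , 225.5])]
```

View pics/crop.png

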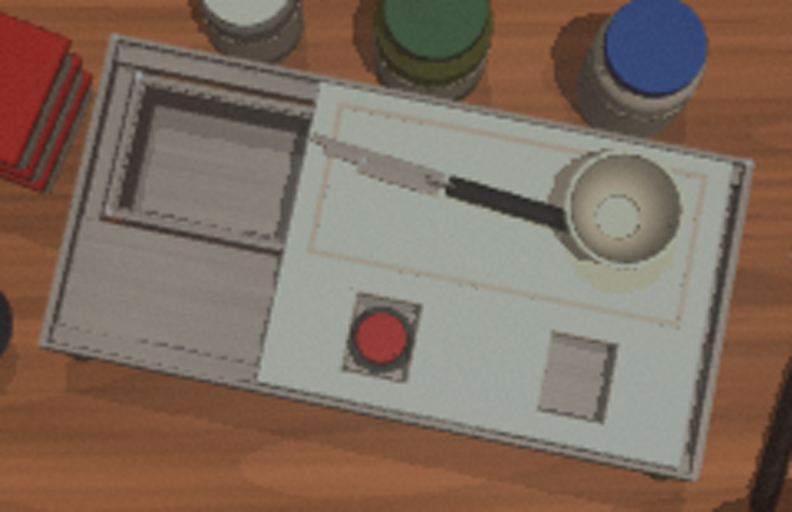

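The crop confirms the red button in the first slot, at crop pixel (381,335), with the empty second slot at (578,377). Station yaw is about -12.4°, and the button is near (510,-45), which agrees with the station fit. Next I approach with the gripper shut and yaw 77.6°.

apply_moves --pt "-1 0.01 0.018 0 0 0 3.5" --pt "-1 0.0175 0.0316 0 0 0 3.5" --pt "-1 0.0175 0.0316 0 0 0 3.5" --pt "-1 0.0175 0.0316 0 0 0 3.5" --pt "-1 0.0175 0.0316 0 0 0 3.5"

```text
time_s: 1.22
ee_pos: [328.4, -373.1, 228.0]
ee_rot: [180.0, -0.0, 43.2]
force: [-0.0, -0.1, -0.3]
gripper_width: 60.7
gripper_force: 0.0
```

apply_moves --pt "-1 0.0175 0.0316 0 0 0 3.5" --pt "-1 0.0175 0.0316 0 0 0 3.5" --pt "-1 0.0175 0.0316 0 0 0 3.5" --pt "-1 0.0175 0.0316 0 0 0 3.5" --pt "-1 0.0175 0.0316 0 0 0 3.5"

```text
time_s: 1.63
ee_pos: [416.0, -214.8, 228.2]
ee_rot: [180.0, 0.0, 60.7]
force: [-0.6, 0.3, -0.1]
gripper_width: 27.5
gripper_force: 0.0
```

apply_moves --pt "-1 0.0175 0.0316 0 0 0 3.5" --pt "-1 0.0175 0.0316 0 0 0 3.5" --pt "-1 0.0175 0.0316 0 0 0 3.5" --pt "-1 0.0175 0.0316 0 0 0 3.5" --pt "-1 0.007 0.0136 0 0 0 3"

```text
time_s: 2.05
ee_pos: [494.2, -73.0, 228.1]
ee_rot: [179.9, -0.1, 77.9]
force: [-0.4, -0.5, 0.3]
gripper_width: 0.7
gripper_force: 0.0
```

```bash
python3 - <<'E'
from h import *
s=status.state();print({k:np.round(s[k],1) for k in("time_s","ee_pos","ee_rot","force","gripper_width")})
f=cams.grab_frame("wrist"); save("w.png",f)
p=f["color"].astype(int); m=(p[...,0]>110)&(p[...,0]>2*p[...,1]); n,l,st,ce=cv2.connectedComponentsWithStats(m.astype(np.uint8))
for i in range(1,n):
    if st[i,4]>100: print(st[i],back(f,*ce[i],94).round(1))
E
```

```text
{'time_s': np.float64(2.0), 'ee_pos': array([494.2, -73. , 228.1]), 'ee_rot': array([ 1.799e+02, -1.000e-01,  7.790e+01]), 'force': array([-0.4, -0.5,  0.3]), 'gripper_width': np.float64(0.7)}
[ 316  157   49   46 1703] [510.7 -43.3  94. ]
```

View pics/w.png

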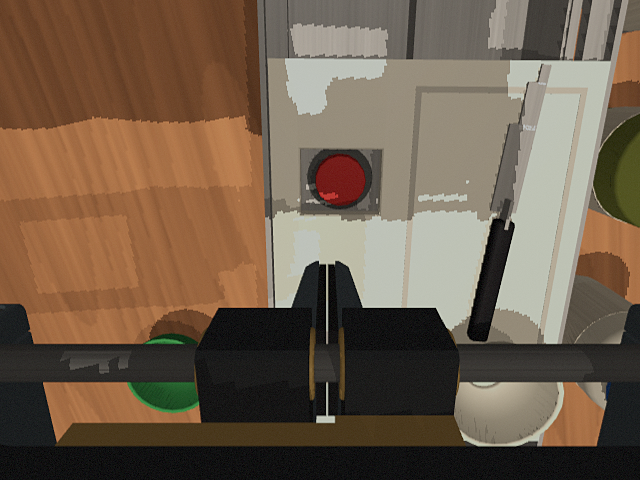

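The wrist view shows the button at (341,180), centred in its slot, whose corners run from (300,149) to (381,214). The slot sides are parallel to the image axes, so the yaw is right. Next I move over it and descend to just above.

apply_moves --pt "-1 0.009 0.016 -0.015 0 0 0" --pt "-1 0.009 0.0164 -0.03 0 0 0" --pt "-1 0 0 -0.035 0 0 0" --pt "-1 0 0 -0.02 0 0 0" --pt "-1 0 0 0 0 0 0"

```text
time_s: 2.52
ee_pos: [507.1, -43.8, 123.8]
ee_rot: [-179.5, 0.1, 77.5]
force: [-1.1, 0.3, -0.0]
gripper_width: 0.3
gripper_force: 0.0
```

apply_moves --pt "-1 0 0 0 0 0 0"

```text
time_s: 2.6
ee_pos: [510.0, -44.3, 127.6]
ee_rot: [-179.9, 0.0, 77.5]
force: [1.5, -0.2, 0.2]
gripper_width: 0.2
gripper_force: 0.0
```

```bash
python3 - <<'E'
from h import *
f=cams.grab_frame("wrist"); save("w2.png",f)
f=cams.grab_frame("scene"); save("s2.png",f,(220,170,160,120),5)
E
```

```text
(no output)
```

View pics/w2.png

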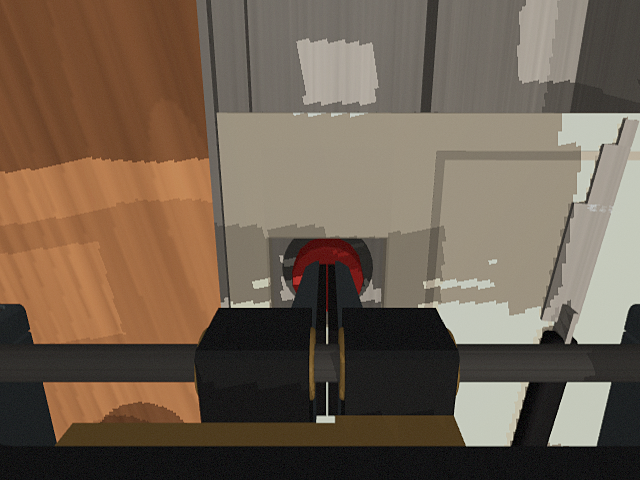

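View pics/s2.png

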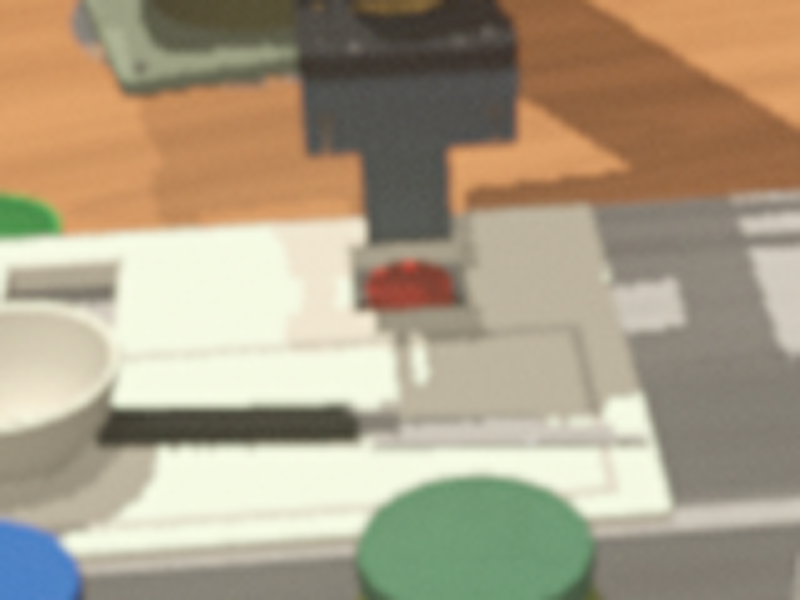

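Both views show the shut fingertips centred above the button and clear of the slot edges. Next I press down.

apply_moves --pt "-1 0 0 -0.01 0 0 0" --pt "-1 0 0 -0.01 0 0 0" --pt "-1 0 0 -0.007 0 0 0" --pt "-1 0 0 -0.005 0 0 0" --pt "-1 0 0 0 0 0 0"

```text
time_s: 3.12
ee_pos: [510.6, -44.2, 95.3]
ee_rot: [-180.0, 0.0, 77.5]
force: [1.0, -1.0, 2.9]
gripper_width: 0.3
gripper_force: 1.3
```

apply_moves --pt "-1 0 0 0 0 0 0"

```text
time_s: 3.2
ee_pos: [510.5, -44.2, 96.0]
ee_rot: [180.0, 0.0, 77.5]
force: [1.0, -1.6, 1.9]
gripper_width: 0.7
gripper_force: 1.3
```

The upward force is about 2–3 N, so the button is down. Next I push along +y of the station, (0.215, 0.977).

apply_moves --pt "-1 0.0004 0.002 0 0 0 0" --pt "-1 0.0006 0.003 0 0 0 0" --pt "-1 0.0007 0.003 0 0 0 0" --pt "-1 0.0006 0.003 0 0 0 0" --pt "-1 0.0007 0.003 0 0 0 0"

```text
time_s: 3.62
ee_pos: [513.3, -31.5, 96.3]
ee_rot: [180.0, 0.2, 77.6]
force: [0.6, -8.5, 2.9]
gripper_width: 0.1
gripper_force: 4.5
```

apply_moves --pt "-1 0.0007 0.003 0 0 0 0" --pt "-1 0.0006 0.003 0 0 0 0" --pt "-1 0.0007 0.003 0 0 0 0" --pt "-1 0.0006 0.003 0 0 0 0" --pt "-1 0.0007 0.003 0 0 0 0"

```text
time_s: 4.03
ee_pos: [516.5, -16.6, 96.3]
ee_rot: [180.0, 0.2, 77.6]
force: [-0.8, -8.5, 3.5]
gripper_width: 0.5
gripper_force: 4.6
```

Steady push force is about 8.5 N, so the board is sliding over the button.

apply_moves --pt "-1 0.0009 0.004 0 0 0 0" --pt "-1 0.0011 0.005 0 0 0 0" --pt "-1 0.0011 0.005 0 0 0 0" --pt "-1 0.0011 0.005 0 0 0 0" --pt "-1 0.0011 0.005 0 0 0 0"

```text
time_s: 4.45
ee_pos: [521.8, 7.6, 96.3]
ee_rot: [180.0, 0.2, 77.6]
force: [-1.1, -8.5, 3.5]
gripper_width: 0.5
gripper_force: 4.2
```

apply_moves --pt "-1 0.0011 0.005 0 0 0 0" --pt "-1 0.0011 0.005 0 0 0 0" --pt "-1 0.0011 0.005 0 0 0 0" --pt "-1 0.0011 0.005 0 0 0 0" --pt "-1 0.0011 0.005 0 0 0 0"

```text
time_s: 4.87
ee_pos: [527.2, 32.4, 96.2]
ee_rot: [180.0, 0.2, 77.6]
force: [-1.2, -8.9, 3.3]
gripper_width: 0.7
gripper_force: 4.3
```

apply_moves --pt "-1 0.0011 0.005 0 0 0 0" --pt "-1 0.0011 0.005 0 0 0 0" --pt "-1 0.0011 0.005 0 0 0 0" --pt "-1 0.0011 0.005 0 0 0 0" --pt "-1 0.0009 0.004 0 0 0 0"

```text
time_s: 5.28
ee_pos: [532.4, 56.5, 96.3]
ee_rot: [180.0, 0.2, 77.6]
force: [-0.5, -9.2, 3.8]
gripper_width: 0.8
gripper_force: 4.6
```

apply_moves --pt "-1 0.0009 0.004 0 0 0 0" --pt "-1 0.0009 0.004 0 0 0 0" --pt "-1 0.0009 0.004 0 0 0 0" --pt "-1 0.0007 0.003 0 0 0 0" --pt "-1 0.0004 0.002 0 0 0 0"

```text
time_s: 5.7
ee_pos: [536.2, 73.3, 96.2]
ee_rot: [-180.0, 0.2, 77.6]
force: [-1.5, -10.3, 4.2]
gripper_width: 0.5
gripper_force: 4.6
```

```bash
python3 - <<'E'
from h import *
f=cams.grab_frame("top"); save("t3.png",f,(200,160,240,155),3.3)
print(status.state()["ee_pos"])
r=finder.trace("board","top")[0]; k=max(cv2.findContours(r["pixels"].astype(np.uint8),0,2)[0],key=cv2.contourArea)[:,0]
print(cv2.minAreaRect(np.array([back(f,*q,97)[:2] for q in k],np.float32)))
E
```

```text
[536.21259676  73.67258325  96.2344465 ]
((566.6963500976562, -62.47418975830078), (200.30137634277344, 219.56097412109375), 77.23332977294922)
```

View pics/t3.png

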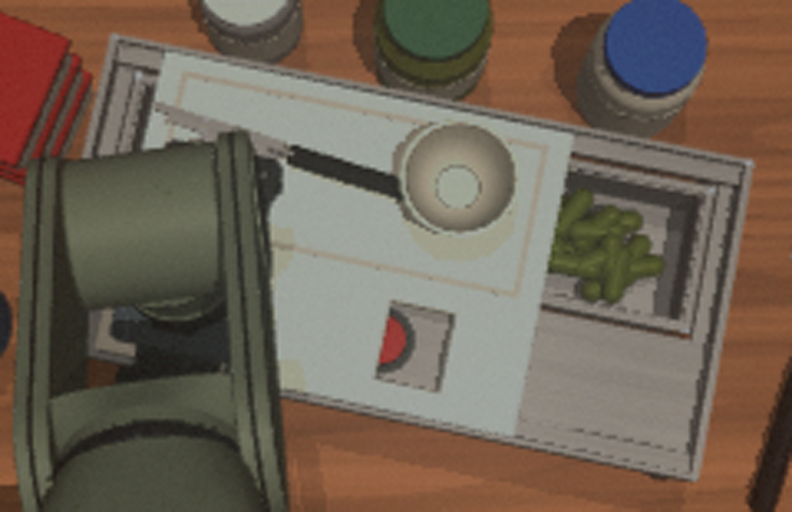

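The board has moved about 116 mm. The bowl and knife ride along, and the half-covered button shows at (393,342) in the second slot. About 24 mm remains.

apply_moves --pt "-1 0.0007 0.003 0 0 0 0" --pt "-1 0.0007 0.003 0 0 0 0" --pt "-1 0.0007 0.003 0 0 0 0" --pt "-1 0.0007 0.003 0 0 0 0" --pt "-1 0.0007 0.003 0 0 0 0"

```text
time_s: 6.22
ee_pos: [539.5, 88.0, 96.3]
ee_rot: [-180.0, 0.3, 77.6]
force: [-0.7, -10.1, 3.9]
gripper_width: 0.6
gripper_force: 4.7
```

apply_moves --pt "-1 0.0004 0.002 0 0 0 0" --pt "-1 0.0004 0.002 0 0 0 0" --pt "-1 0.0004 0.002 0 0 0 0" --pt "-1 0.0004 0.002 0 0 0 0" --pt "-1 0 0 0 0 0 0"

```text
time_s: 6.63
ee_pos: [541.3, 96.3, 96.2]
ee_rot: [180.0, 0.2, 77.6]
force: [-1.0, -8.4, 3.9]
gripper_width: 0.5
gripper_force: 4.0
```

```bash
python3 - <<'E'
from h import *
f=cams.grab_frame("top"); save("t4.png",f,(270,230,120,80),6.6)
E
```

```text
(no output)
```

View pics/t4.png

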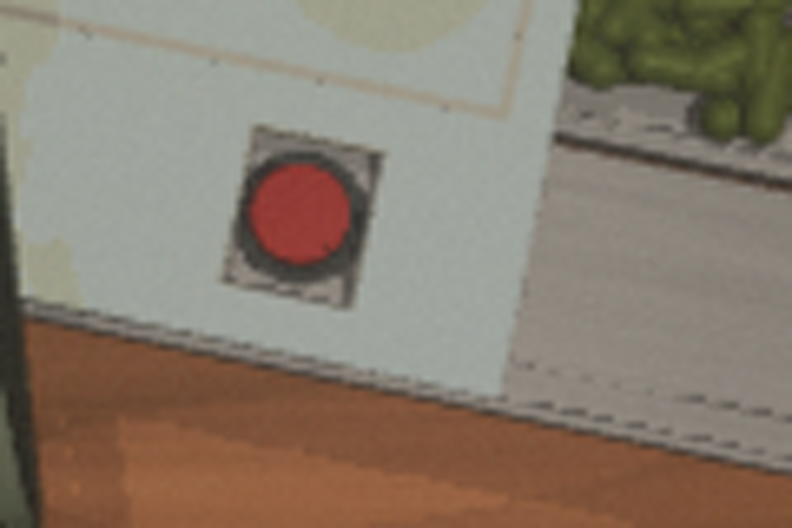

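The button stands centred in the second slot (about (301,214)). I back off from the wall, lift, and then verify that it is up.

apply_moves --pt "-1 -0.0009 -0.004 0 0 0 0" --pt "-1 -0.0004 -0.002 0 0 0 0" --pt "-1 0 0 0.01 0 0 0" --pt "-1 0 0 0.02 0 0 0" --pt "-1 0 0 0.03 0 0 0"

```text
time_s: 7.1
ee_pos: [538.5, 92.2, 154.8]
ee_rot: [-179.7, 0.1, 77.5]
force: [1.5, -0.0, -0.4]
gripper_width: 0.4
gripper_force: 0.0
```

apply_moves --pt "-1 0 0 0.035 0 0 0" --pt "-1 0 0 0.035 0 0 0" --pt "-1 -0.03 0 0.02 0 0 0" --pt "-1 -0.035 0 0 0 0 0" --pt "-1 -0.03 0 0 0 0 0"

```text
time_s: 7.52
ee_pos: [444.5, 92.5, 247.9]
ee_rot: [179.9, -0.1, 77.5]
force: [-0.3, 0.8, -0.1]
gripper_width: 0.8
gripper_force: 0.0
```

apply_moves --pt "-1 -0.03 0 0 0 0 0" --pt "-1 -0.02 0 0 0 0 0" --pt "-1 0 0 0 0 0 0" --pt "-1 0 0 0 0 0 0"

```text
time_s: 7.85
ee_pos: [395.1, 92.4, 246.9]
ee_rot: [179.9, -0.1, 77.6]
force: [-0.1, 0.5, 0.4]
gripper_width: -0.1
gripper_force: 0.0
```

```bash
python3 - <<'E'
from h import *
f=cams.grab_frame("scene"); save("s5.png",f,(150,170,320,200),2.5)
for c,roi in(("top",(295,240,40,45)),("scene",(280,210,40,30))):
    f=cams.grab_frame(c); x,y,w,h=roi
    p=f["color"][y:y+h,x:x+w].astype(int); m=(p[...,0]>120)&(p[...,0]>2*p[...,1])
    v,u=np.nonzero(m); print(c,m.sum(),back(f,u.mean()+x,v.mean()+y,94).round(1))
E
```

```text
top 166 [509.6 -44.7  94. ]
scene 8 [501.7 -38.4  94. ]
```

View pics/s5.png

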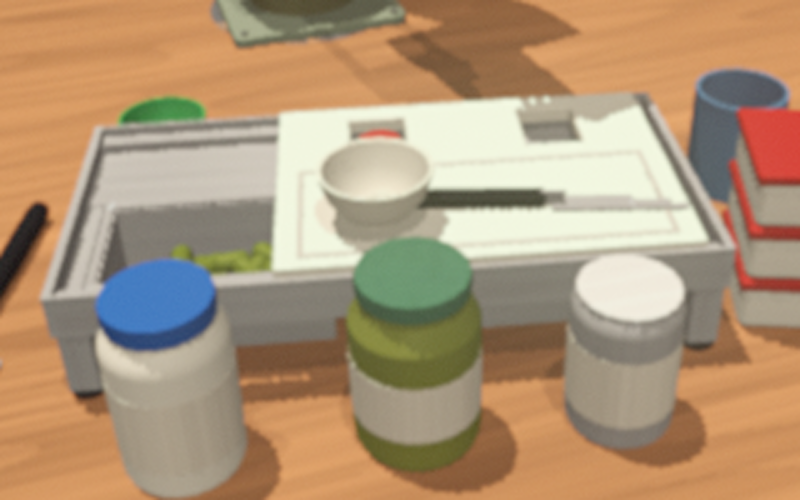

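The board covers the empty pan, with the bowl upright, the knife on the board and nothing else moved. In the top view the button's area and position match the start (166 against 167 px), so it is up. The bowl hides part of it at (380,135) in the scene view.

```bash
python3 -c "
from workcell import env
print(env.job_done())"
```

```text
the job is handed in; nothing more can be done
None
```

The board is over the empty pan with the red button up in its second slot, the bowl upright and the knife riding on it, the hand clear, and the job handed in after about 8 s of robot time; the judge's verdict was not returned.

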